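# Set the drip feed of a wet glass grinder

### The job

Get the drip feed of the wet grinder ready: first swing its arm in until the nozzle stands over the brass cap at the centre of the wheel, then screw the knurled thumbscrew on top of the feeder clockwise until the needle seats, and back it off a quarter turn. Finish while still gripping the thumbscrew at that setting, so that it cannot creep while I nip up the lock nut under it, and leave everything else on the bench where it is.

Things in the scene. Friction and masses are not known exactly. Their poses are not given: they have to be found in the camera images.
- grinder: Tabletop flat-lap glass grinder, fixed: blue housing 360 x 300 x 60 mm with a round black splash pan (256 mm across, rim 110 mm above the bench) and a 200 mm wheel lying flat in it (top 97 mm). Origin: at bench level under the wheel's centre. x points from there to the drip feed's pillar, away from the robot; z up. The housing spans x -150 to 210 mm, y -150 to 150 mm.
- wheel_cap (a point): Centre of the brass cap (32 mm across) in the middle of the grinding wheel, on its top, 104 mm above the bench: the nozzle has to stand over it.
- feeder_pivot (a point): Point on the upright axis about which the feeder's arm swings: the steel pillar (16 mm thick, top 180 mm above the bench) behind the wheel, 170 mm along the grinder's x axis from the wheel's centre; the point is at the arm's height, 161 mm above the bench.
- feeder (a joint): Angle of the feeder's swing arm about the pillar, rad, growing anticlockwise seen from above. 0: nozzle exactly over the wheel cap. Starts parked at +0.6 to +1.0, on the grinder's -y side (robot's right); range -0.5 to 1.3. No stop or detent at 0; stays where left, held by friction of about 0.35 N m (2 N at the nozzle).
- nozzle (a point): Tip of the brass nozzle under the drip feeder, 126 mm above the bench, 170 mm from the pillar's axis. Above it on the same upright axis: clear reservoir (58 mm across over its brass caps, top cap at 246 mm), steel hexagon lock nut (23 mm over corners, top 261 mm) and thumbscrew. The arm is a flat aluminium bar 18 mm wide, 10 mm thick, at 161 mm height.
- thumbscrew: Knurled brass thumbscrew on top of the drip feeder: upright cylinder 32 mm in diameter, 24 mm high, with a red line on its top from axis to rim (along its own -x). Origin: its centre, 285 mm above the bench, on the nozzle's axis. Gripped across its diameter from above; fingertips must stay above the lock nut's top (261 mm). Does not rise noticeably as it turns.
- needle (a joint): Angle by which the needle is open, rad, relative to the feeder: 0 = seated (a firm stop, turning clockwise seen from above closes), grows anticlockwise; a quarter turn open is 1.57. It starts somewhere between 0.9 and 2.6; range 0 to 4.6. Turns with friction of about 0.07 N m and stays where left.
- casting: Green cast-glass figure like a bottle, 92 mm in diameter, 195 mm high, standing on the bench at the grinder's +y side; a bystander. Origin: centre of its foot.
- deck_pad: Hand sanding pad, yellow with a black face, 90 x 56 x 25 mm, lying on the grinder's deck (60 mm above the bench) beside the pillar; a bystander. Origin: centre of its underside.
- bench_pad: A second such pad, 90 x 56 x 25 mm, on the bench to the left; a bystander. Origin: centre of its underside.
- spanner: Steel spanner 150 mm long, lying on the bench at the grinder's -y side; a bystander. Origin: middle of its underside.
- tumbler: Clear drinking glass 74 mm across, 100 mm high, on the bench to the right; a bystander. Origin: centre of its foot.
- squeeze_bottle: White plastic bottle 52 mm across, 160 mm high, on the bench to the left; a bystander. Origin: centre of its foot.

How it is judged:
By the outcome, as a careful person would: the job done as asked, in the order asked, and still so for the second after the job is handed in, while the arm keeps its last pose, push and grip.
It also fails if it takes over 61 s, if anything falls off the work surface, if the arm or the gripper's body presses on something with over 40 N, if the wrist force passes 120 N, or if a joint passes its speed limit or range.

### The arm

A 6-joint arm with a two-finger parallel gripper is mounted at the origin on the work surface. World frame = base frame: x ahead of the robot, y to its left, z up, the work surface at z = 0. Lengths are in m, angles in rad, forces in N, time in s.
With the tool pointing down it reaches from about 0.425 to 1.125 m from the base axis. Payload 14.9 kg.
Tool frame: the origin (TCP) lies midway between the tips of the shut fingers; the grasp point (between the pads) lies 19 mm behind it; z points along the fingers, y is the line along which they close (so a half turn about z gives the same grasp; the last joint's range is limited). The gripper opens to 91 mm and grips with 3 to 60 N. Pads are 32 mm wide; open, the fingers measure 118 mm over their backs; the gripper's body (76 mm by 178 mm) begins 60 mm behind the grasp point.
Start: joints at [1.202, 0.379, 1.734, -0, 1.028, -0.033], TCP at [0.231, 0.661, 0.214] pointing down, gripper open.
Joint ranges: [-2.77, 2.77], [-0.74, 2.19], [0, 2.66], [-1.06, 4.2], [0.31, 2.87], [-3.08, 3.08]. Speed limits (rad/s): [1.89, 1.89, 2.39, 3.14, 3.14, 3.14].

### API

Orientations are given as a 3x3 rotation matrix whose columns are the frame's x, y, z axes.
In Python, from station import robot gives the robot as it stands. Calls block until the motion is done:
- robot.move_pose(position, orientation): joint-space move of the TCP to a pose.
- robot.movel(position, feed=0.15, ori=None): straight line of the TCP; ori=None keeps the orientation; feed is the mean speed in m/s.
- robot.set_joints(angles): joint-space move.
- robot.move_gripper(opening, effort=None): opening from 0.0 (shut) to 1.0 (fully open); effort is the grip in N (None keeps the last); returns when the fingers have stopped.
- robot.sleep(seconds).
- robot.ik(position, orientation): joint angles nearest the present ones, or None.
- robot.sense(): the state.
- robot.capture(name): name is "side" or "top" or "wrist"; returns (picture, depth): 480x640x3 uint8, red, green, blue; 480x640 float32, m along the optical axis (not along the pixel's ray), 0 where there is no reading.
- robot.camera_info(name): a dict with "camera_matrix" (3x3 intrinsics, pixels), "distortion" ([k1, k2, p1, p2, k3] as OpenCV has them; the pictures are not rectified), "camera_from_world" (4x4, takes a point from world to camera coordinates). Camera axes: x right, y up, looking along -z (the intrinsics and any distortion apply to the point x, -y, -z); pixel columns grow to the right and rows downward; lengths in m; the calibration is good to about 2 mm. A picture is of the moment at which its call begins: read the wrist's pose just before it. camera_info takes no time and is no camera call; for the wrist camera it gives the pose at the moment of the call.
A pose or a line that the arm cannot do raises robot.Unreachable and nothing moves.
- robot.close_job(): hands the job in, once; it reports no verdict.
The state is a dict: "time": time; "joints": joint angles; "dq": joint speeds; "effort": joint torques, N m; "tool_pos": TCP position; "tcp_rot": TCP orientation; "wrist_force": force on the tool from outside, world axes, zero at the start; "wrist_torque": the same for the moment, N m; "width": opening from 0.0 (shut) to 1.0 (fully open).
Only numpy, scipy, OpenCV 4.12 (cv2) and the standard library are available. Lean on these libraries where they do the work, as an engineer would, in place of code of your own. Each camera call takes 0.05 s, during which the arm holds its last target. There are 200 camera calls.

## Working session

There is one attempt and no reset: what is moved stays moved. The work goes in short steps, each a Python script; the robot and the scene stay as the last script left them, time stands still between calls to the robot, and variables do not carry over. Pictures are saved under pics/ and viewed, on a budget of 10 in all, crops included, one or two more only if the job needs it, and the job is handed in when it is done.

```bash
ls; mkdir -p pics; cat > h.py <<'E'
import numpy as np, cv2
from station import robot
def cloud(n,img=None):
    """world points per pixel (480x640x3), nan where no depth; returns rgb, pts"""
    c=robot.camera_info(n); rgb,d=robot.capture(n)
    K=np.array(c["camera_matrix"],float); D=np.array(c["distortion"],float)
    u,v=np.meshgrid(np.arange(640.),np.arange(480.))
    p=cv2.undistortPoints(np.stack([u,v],-1).reshape(-1,1,2),K,D).reshape(480,640,2)
    d=np.where(d>0,d,np.nan)
    P=np.stack([p[...,0]*d,-p[...,1]*d,-d,np.ones_like(d)],-1)
    return rgb,(P@np.linalg.inv(np.array(c["camera_from_world"])).T)[...,:3]
def proj(n,X):
    c=robot.camera_info(n); M=np.array(c["camera_from_world"])
    q=np.atleast_2d(X)@M[:3,:3].T+M[:3,3]
    q=q*[1,-1,-1]
    return cv2.projectPoints(q,np.zeros(3),np.zeros(3),np.array(c["camera_matrix"],float),np.array(c["distortion"],float))[0][:,0]
def save(n,rgb): cv2.imwrite('pics/'+n,rgb[...,::-1])
E
python3 - <<'E'
from h import *
for n in("top","side"):
    r,P=cloud(n); save(n+'0.png',r); np.savez('/tmp/'+n,r=r,P=P)
    print(n,np.linalg.inv(np.array(robot.camera_info(n)["camera_from_world"])).round(3).tolist())
s=robot.sense(); print(s['time'],np.round(s['tcp_rot'],3).tolist(),s['width'])
E
```

```text
pics
top [[0.005, 0.989, -0.149, 0.407], [-1.0, 0.01, 0.029, 0.024], [0.03, 0.149, 0.988, 1.232], [0.0, 0.0, 0.0, 1.0]]
side [[0.926, 0.25, -0.282, 0.229], [-0.376, 0.65, -0.66, -0.791], [0.018, 0.717, 0.696, 1.014], [0.0, 0.0, 0.0, 1.0]]
0.1 [[-0.944, 0.33, -0.0], [0.33, 0.944, -0.001], [0.0, -0.001, -1.0]] 0.9940215478848784
```

View pics/top0.png

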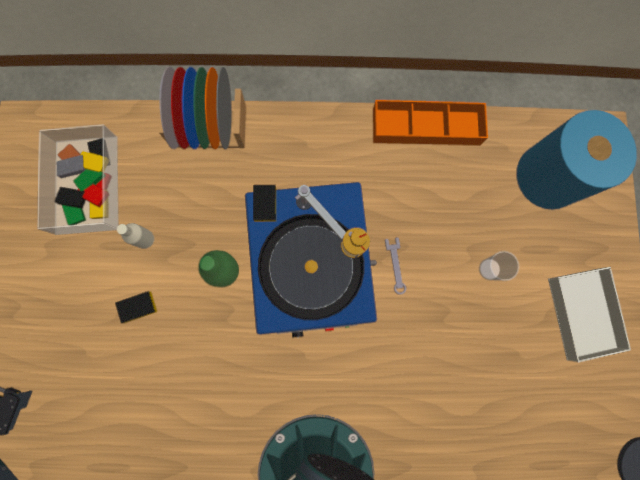

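View pics/side0.png

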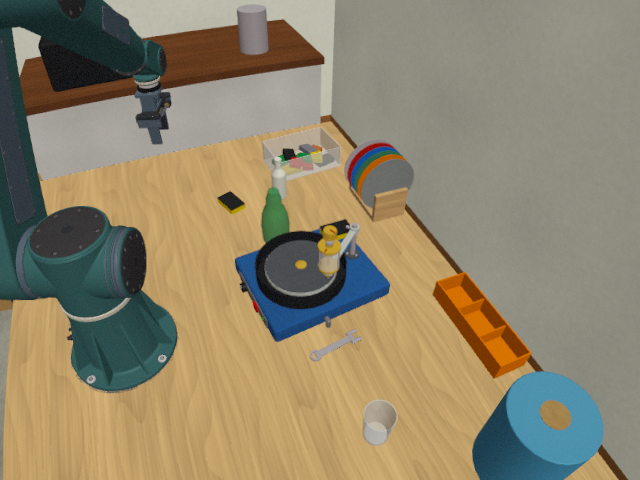

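Top view: wheel cap at (311,267), pillar at (304,190), thumbscrew at about (358,240), bottle at (218,268). I'll measure these from the depth data.

```bash
python3 - <<'E'
from h import *
for n in("top","side"):
    z=np.load('/tmp/'+n+'.npz'); r=z['r'].astype(int); P=z['P']; Z=P[...,2]
    hsv=cv2.cvtColor(z['r'],cv2.COLOR_RGB2HSV)
    br=(hsv[...,0]>15)&(hsv[...,0]<28)&(hsv[...,1]>150)
    near=(P[...,0]>.4)&(P[...,0]<.85)&(abs(P[...,1])<.25)
    def rep(name,m):
        q=P[m&near]; v,u=np.nonzero(m&near)
        if len(q)<3: print(n,name,len(q));return
        c,rad=cv2.minEnclosingCircle(q[:,:2].astype(np.float32))
        print(n,name,len(q),'mean',q.mean(0).round(4),'circ',np.round(c,4),round(rad,4),'px',u.mean().round(1),v.mean().round(1))
    rep('cap',br&(Z>.098)&(Z<.109))
    rep('screwtop',(Z>.290)&(Z<.305))
    red=((hsv[...,0]<8)|(hsv[...,0]>172))&(hsv[...,1]>150)
    rep('red',red&(Z>.28)&(Z<.31))
    rep('pillar',(Z>.174)&(Z<.186)&(hsv[...,1]<60)&(P[...,0]>.68)&(P[...,1]<.08))
    rep('rim',(Z>.107)&(Z<.113)&(hsv[...,2]<70))
    rep('wheel',(Z>.095)&(Z<.0985)&(hsv[...,1]<60))
    rep('casting',(hsv[...,0]>45)&(hsv[...,0]<85)&(hsv[...,1]>100)&(Z>.02)&(P[...,1]>.12))
    blue=(hsv[...,0]>100)&(hsv[...,0]<125)&(hsv[...,1]>150)&near&(abs(Z-.06)<.006)
    q=P[blue][:,:2].astype(np.float32); b=cv2.minAreaRect(q); print(n,'deck',b)
E
```

```text
top cap 119 mean [0.5104 0.0176 0.1014] circ [ 0.5485 -0.0206] 0.0695 px 311.2 266.0
top screwtop 207 mean [ 0.5514 -0.0759  0.2951] circ [ 0.5518 -0.0763] 0.0169 px 358.5 237.2
top red 2
top pillar 15 mean [0.6837 0.0365 0.1774] circ [0.6842 0.0359] 0.0079 px 303.8 187.5
top rim 232 mean [0.5262 0.0414 0.1091] circ [0.5103 0.0188] 0.127 px 301.2 259.3
top wheel 2496 mean [0.5078 0.0205 0.0964] circ [0.6279 0.0928] 0.2636 px 309.9 267.4
top casting 730 mean [0.5033 0.2271 0.1293] circ [0.5043 0.2385] 0.0406 px 221.1 267.1
top deck ((0.5501577854156494, 0.02303236722946167), (0.33113834261894226, 0.29261699318885803), 6.307110786437988)
side cap 70 mean [0.5116 0.0165 0.1033] circ [0.5517 0.0516] 0.0695 px 301.0 263.7
side screwtop 127 mean [ 0.5504 -0.081   0.2969] circ [ 0.5513 -0.0785] 0.0172 px 329.4 231.3
side red 1
side pillar 8 mean [0.6831 0.0355 0.1793] circ [0.6858 0.035 ] 0.0071 px 355.6 224.4
side rim 265 mean [ 0.51  -0.001  0.11 ] circ [0.5085 0.0174] 0.1284 px 302.8 267.9
side wheel 1228 mean [0.5041 0.0207 0.097 ] circ [0.6261 0.0903] 0.2653 px 298.0 265.4
side casting 957 mean [0.4991 0.2212 0.1145] circ [0.5214 0.1839] 0.0824 px 274.1 216.6
side deck ((0.550406277179718, 0.01835601031780243), (0.33304673433303833, 0.2978777587413788), 6.279905796051025)
```

```bash
cat >> h.py <<'E'
def R(psi): c,s=np.cos(psi),np.sin(psi); return np.array([[-s,c,0],[c,s,0],[0,0,-1.]])
E
python3 - <<'E'
from h import *
robot.movel([.26,.64,.36],feed=.3)
robot.move_pose([.53,-.03,.47],R(1.9)); 
s=robot.sense(); print(s['time'],s['joints'],s['tool_pos'],s['wrist_force'],s['wrist_torque'])
r,P=cloud("wrist"); save('w0.png',r); np.savez('/tmp/w0',r=r,P=P)
print(np.linalg.inv(np.array(robot.camera_info("wrist")["camera_from_world"])).round(3).tolist())
for X in ([.510,.018,.104],[.551,-.078,.297],[.681,.0365,.18]): print(proj("wrist",np.array(X)))
E
```

```text
3.3333 [-9.95771279e-02 -1.11722828e-01  1.82520597e+00  5.37740932e-05
  1.42835591e+00 -2.00012651e+00] [ 0.53009072 -0.0295297   0.46984829] [ 0.06103259 -0.12505616 -0.52586023] [ 0.03028012  0.01610646 -0.03872936]
[[-0.324, -0.908, -0.267, 0.454], [0.946, -0.31, -0.092, -0.054], [0.001, -0.282, 0.959, 0.64], [0.0, 0.0, 0.0, 1.0]]
[[354.17104495 175.26099734]]
[[252.51876419 216.36482305]]
[[325.59309183 319.50649239]]
```

View pics/w0.png

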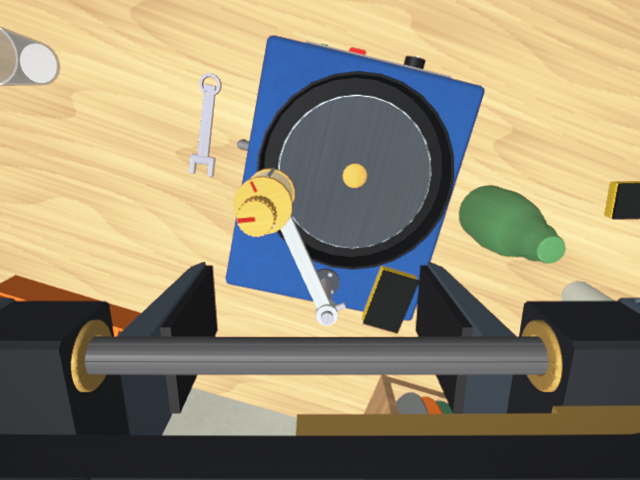

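Wrist view: cap at (355,176), screw at about (257,213) with its red line near (246,220), pillar top at (327,316). Next I'll fit the positions from these.

```bash
python3 - <<'E'
from h import *
z=np.load('/tmp/w0.npz'); P=z['P']; Z=P[...,2]; hsv=cv2.cvtColor(z['r'],cv2.COLOR_RGB2HSV)
c=robot.camera_info("wrist"); K=np.array(c["camera_matrix"],float); D=np.array(c["distortion"],float); T=np.linalg.inv(np.array(c["camera_from_world"]))
def ray(uv,h):
    p=cv2.undistortPoints(np.array([[uv]],float),K,D)[0,0]; d=T[:3,:3]@[p[0],-p[1],-1]; o=T[:3,3]; return o+d*(h-o[2])/d[2]
v,u=np.mgrid[:480,:640]
def blob(name,m,h):
    n,l,s,_=cv2.connectedComponentsWithStats(m.astype(np.uint8)); k=1+np.argmax(s[1:,4]); b=l==k
    ct=max(cv2.findContours(b.astype(np.uint8),0,2)[0],key=len)
    e=cv2.fitEllipse(cv2.convexHull(ct)); X=ray(e[0],h)
    print(name,s[k,4],'ell',np.round(e[0],1),np.round(e[1],1),'ray',X.round(4),'depthz',np.nanmedian(Z[b]).round(4),'meanxy',np.nanmean(P[b],0).round(4)); return X[:2]
cap=blob('cap',(hsv[...,1]>110)&(hsv[...,0]>13)&(hsv[...,0]<32)&(abs(v-176)<22)&(abs(u-355)<22),.104)
sc=blob('screw',(abs(Z-.297)<.005)&(abs(u-257)<50)&(abs(v-213)<50),.297)
pl=blob('pillar',(abs(Z-.180)<.006)&(abs(u-327)<14)&(abs(v-316)<14),.180)
print('cap-pil',np.linalg.norm(cap-pl),'sc-pil',np.linalg.norm(sc-pl))
a=np.arctan2(*(cap-pl)[::-1]);b=np.arctan2(*(sc-pl)[::-1]);print('feeder',np.angle(np.exp(1j*(b-a))))
blue=(hsv[...,0]>100)&(hsv[...,0]<125)&(hsv[...,1]>150)&(abs(Z-.06)<.006)
print(cv2.minAreaRect(P[blue][:,:2].astype(np.float32)))
red=((hsv[...,0]<8)|(hsv[...,0]>172))&(hsv[...,1]>140)&(abs(u-257)<60)&(abs(v-205)<45)
n,l,s,ce=cv2.connectedComponentsWithStats(red.astype(np.uint8)); print(s,ce.round(1))
for k in range(1,n): print(ray(ce[k],.297),ray(ce[k],.246))
E
```

```text
cap 462 ell [354.3 175.4] [23.8 24.2] ray [0.5101 0.0182 0.104 ] depthz 0.1025 meanxy [0.5103 0.0185 0.1022]
screw 1110 ell [255.8 217.6] [37.3 38.6] ray [ 0.5511 -0.075   0.297 ] depthz 0.2966 meanxy [ 0.5515 -0.0751  0.2964]
pillar 147 ell [327.6 317.4] [13.4 14.8] ray [0.6775 0.0379 0.18  ] depthz 0.1796 meanxy [0.6785 0.0376 0.1793]
cap-pil 0.16853016454273215 sc-pil 0.16948259966743986
feeder 0.6125812910492008
((0.5393404364585876, 0.021582454442977905), (0.35405102372169495, 0.29525184631347656), 6.325333118438721)
[[     0      0    640    480 307115]
 [   251    182      6     10     23]
 [   238    218     17      5     62]] [[319.5 239.5]
 [253.2 186.4]
 [245.5 219.6]]
[ 0.52597939 -0.08475356  0.297     ] [ 0.53667798 -0.08934888  0.246     ]
[ 0.55572031 -0.08286043  0.297     ] [ 0.57084035 -0.0871743   0.246     ]
```

```bash
python3 - <<'E'
from h import *
sc=np.array([.5513,-.0760]); piv=np.array([.6791,.0369]); cap=np.array([.5101,.0182])
f=lambda s:(round(s['time'],2),np.round(s['tool_pos'],4),np.round(s['wrist_force'],2),np.round(s['wrist_torque'],3),round(s['width'],4))
robot.move_pose([*sc,.34],R(1.9)); robot.movel([*sc,.271],feed=.1); print(*f(robot.sense()))
robot.move_gripper(0.2,effort=35); print(*f(robot.sense()))
a0=np.arctan2(*(sc-piv)[::-1]); a1=np.arctan2(*(cap-piv)[::-1]); d=np.angle(np.exp(1j*(a1-a0))); print(d)
for k in np.linspace(0,1,7)[1:]:
    t=d*k; M=np.array([[np.cos(t),-np.sin(t)],[np.sin(t),np.cos(t)]])
    robot.movel([*(piv+M@(sc-piv)),.271],feed=.06,ori=R(1.9+t)); print(*f(robot.sense()))
robot.sleep(.3)
print(*f(robot.sense()))
for n in("wrist","top","side"):
    r,P=cloud(n); save(n+'1.png',r); np.savez('/tmp/%s1'%n,r=r,P=P)
E
```

```text
4.84 [ 0.5517 -0.076   0.2717] [ 0.15 -0.58  0.75] [ 0.055 -0.007 -0.044] 0.9962
5.78 [ 0.5512 -0.0762  0.271 ] [-2.29 -2.75  1.22] [-0.492  0.322 -0.017] 0.3443
-0.6133716809176941
6.22 [ 0.5403 -0.0622  0.2709] [-4.17  0.29  1.91] [ 0.024  0.598 -0.012] 0.3445
6.67 [ 0.5311 -0.0477  0.2709] [-2.21  0.78  0.48] [ 0.172  0.398 -0.02 ] 0.3437
7.11 [ 0.5234 -0.0322  0.271 ] [-0.29  2.05 -1.07] [ 0.344  0.089 -0.019] 0.3444
7.55 [ 0.5172 -0.0159  0.271 ] [ 2.3   3.86 -2.92] [ 0.554 -0.376  0.014] 0.3438
7.99 [0.5128 0.0009 0.271 ] [ 4.54  2.54 -3.85] [ 0.499 -0.789  0.005] 0.3398
8.43 [0.5101 0.0181 0.271 ] [ 6.22  2.62 -4.23] [ 0.416 -0.96  -0.004] 0.3437
8.73 [0.5101 0.0179 0.271 ] [ 6.01  2.79 -4.45] [ 0.493 -0.947  0.007] 0.3452
```

View pics/wrist1.png

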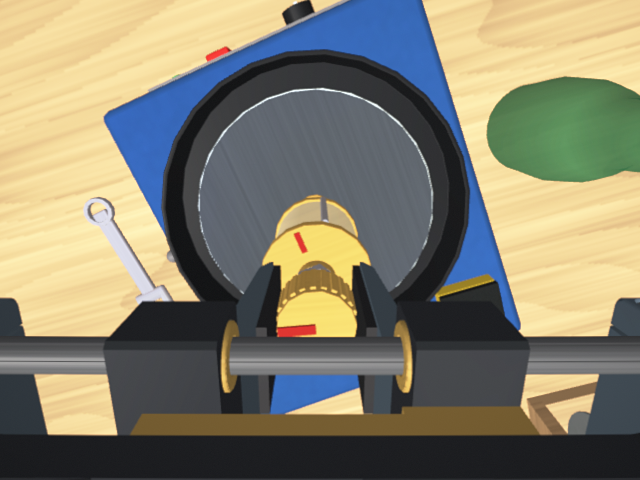

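Wrist view: fingers grip the screw at about (317,300), with the red line at (296,331) and the reservoir mark at (300,242). The feeder looks to be over the wheel's centre. I'll check by fitting circles to the reservoir cap.

```bash
python3 - <<'E'
from h import *
from scipy.optimize import least_squares
cap=np.array([.5101,.0182]); ax=np.array([np.cos(.1103),np.sin(.1103)]); lat=np.array([-ax[1],ax[0]])
for n in("wrist1","top1","side1"):
    z=np.load('/tmp/%s.npz'%n); P=z['P'];Z=P[...,2]; hsv=cv2.cvtColor(z['r'],cv2.COLOR_RGB2HSV)
    br=(hsv[...,0]>13)&(hsv[...,0]<32)&(hsv[...,1]>110)&(np.hypot(P[...,0]-.51,P[...,1]-.018)<.05)
    if n=="wrist1": print('grip z hist',np.histogram(Z[br],np.arange(.1,.31,.01)))
    for nm,lo,hi,rad in(('topcap side',.225,.2445,.029),('cap top',.2445,.249,None),('screw side',.275,.295,.016),('low',.15,.2,.029)):
        q=P[(br if nm!='low' else np.hypot(P[...,0]-.51,P[...,1]-.018)<.04)&(Z>lo)&(Z<hi)][:,:2]
        if len(q)<15: print(n,nm,len(q)); continue
        if rad is None:
            k=np.hypot(*(q-cap).T); print(n,nm,len(q),'ext lat',((q-cap)@lat).min().round(4),((q-cap)@lat).max().round(4)); continue
        s=least_squares(lambda c:np.hypot(*(q-c).T)-rad,cap,loss='soft_l1',f_scale=.001)
        e=s.x-cap; print(n,nm,len(q),s.x.round(4),'radial',(e@ax).round(4),'lat',(e@lat).round(4),'rms',np.sqrt(np.mean(s.fun**2)).round(4))
    # arm bar direction
    m=(abs(Z-.166)<.003)&(hsv[...,1]<60); t=P[m][:,:2]-cap; t=t[(t@ax>.035)&(t@ax<.15)&(abs(t@lat)<.03)]
    if len(t)>20: print(n,'bar',len(t),'lat fit', np.polyfit(t@ax,t@lat,1).round(4), 'mean ext',(t@lat).min().round(4),(t@lat).max().round(4))
    m=(abs(Z-.180)<.005)&(hsv[...,1]<60)&(np.hypot(P[...,0]-.679,P[...,1]-.037)<.015)
    if m.sum()>5: print(n,'pillar',P[m].mean(0).round(4))
E
```

```text
grip z hist (array([   8,    0,    0,    0,    0,    0,    4,  381,    7,    5,    2,
          2,    9,   35, 3939,   52,    4,  399,  678, 3278]), array([0.1 , 0.11, 0.12, 0.13, 0.14, 0.15, 0.16, 0.17, 0.18, 0.19, 0.2 ,
       0.21, 0.22, 0.23, 0.24, 0.25, 0.26, 0.27, 0.28, 0.29, 0.3 ]))
wrist1 topcap side 501 [0.5115 0.0194] radial 0.0015 lat 0.001 rms 0.0066
wrist1 cap top 3461 ext lat -0.0208 0.0299
wrist1 screw side 1550 [0.51   0.0196] radial 0.0 lat 0.0014 rms 0.0008
wrist1 low 930 [0.5134 0.0189] radial 0.0033 lat 0.0003 rms 0.0011
top1 topcap side 5
top1 cap top 4
top1 screw side 0
top1 low 5
top1 bar 66 lat fit [ 0.0502 -0.0059] mean ext -0.0087 0.0089
top1 pillar [0.6786 0.0363 0.178 ]
side1 topcap side 25 [0.511  0.0187] radial 0.0009 lat 0.0004 rms 0.0089
side1 cap top 156 ext lat -0.0296 0.0257
side1 screw side 3
side1 low 223 [0.5114 0.0212] radial 0.0016 lat 0.0028 rms 0.0034
side1 bar 193 lat fit [-0.0199 -0.0008] mean ext -0.0122 0.0106
side1 pillar [0.6777 0.0347 0.1791]
```

View pics/side1.png

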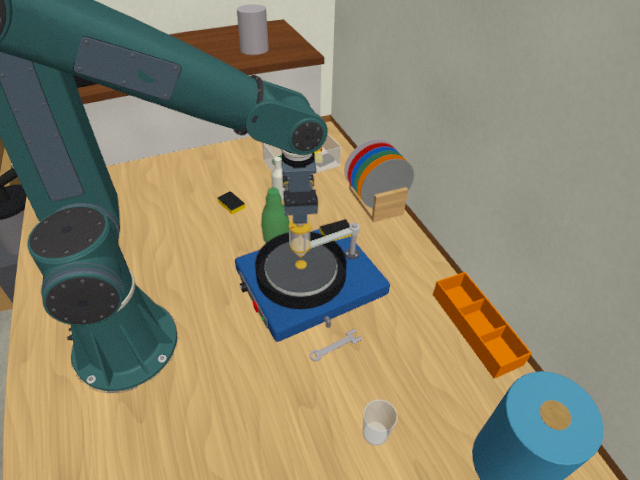

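Side view: nozzle at (301,255) sits directly above the wheel cap at (301,264), and the fits agree to 1–3 mm. Next I'll turn clockwise and watch the torque.

```bash
python3 - <<'E'
from h import *
q=np.array(robot.sense()['joints']); q0=q[5]; print('start',q,robot.sense()['time'])
hit=False; log=[]
for i in range(70):
    q[5]+=.045
    if q[5]>3: print('limit');break
    robot.set_joints(q); s=robot.sense()
    log.append((round(q[5]-q0,3),round(s['joints'][5]-q0,4),round(s['wrist_torque'][2],3)))
    if abs(s['wrist_torque'][2])>.24: hit=True; break
print(hit,log[::3],log[-6:]); s=robot.sense()
print(s['time'],s['wrist_force'],s['wrist_torque'],s['tool_pos'],s['width'])
E
```

```text
start [-1.06169940e-02  2.98681702e-03  2.07419621e+00  2.22804785e-04
  1.06344109e+00 -1.29805341e+00] 8.8833
True [(np.float64(0.045), np.float64(0.0433), np.float64(-0.07)), (np.float64(0.18), np.float64(0.1777), np.float64(-0.071)), (np.float64(0.315), np.float64(0.3126), np.float64(-0.091)), (np.float64(0.45), np.float64(0.4476), np.float64(-0.08)), (np.float64(0.585), np.float64(0.5826), np.float64(-0.095)), (np.float64(0.72), np.float64(0.7176), np.float64(-0.008)), (np.float64(0.855), np.float64(0.8526), np.float64(-0.072)), (np.float64(0.99), np.float64(0.9876), np.float64(-0.058)), (np.float64(1.125), np.float64(1.1226), np.float64(-0.076)), (np.float64(1.26), np.float64(1.2576), np.float64(-0.051))] [(np.float64(1.08), np.float64(1.0776), np.float64(-0.029)), (np.float64(1.125), np.float64(1.1226), np.float64(-0.076)), (np.float64(1.17), np.float64(1.1676), np.float64(-0.094)), (np.float64(1.215), np.float64(1.2126), np.float64(-0.09)), (np.float64(1.26), np.float64(1.2576), np.float64(-0.051)), (np.float64(1.305), np.float64(1.3019), np.float64(0.544))]
16.1333 [ 9.42688022  3.17912078 -8.30205829] [ 0.52883459 -1.52126748  0.5444952 ] [0.51068978 0.01834289 0.27105247] 0.3463129250978177
```

```bash
python3 - <<'E'
from h import *
q0=-1.29805341; q=np.array(robot.sense()['joints']); q[5]=q0+1.3043
for n in [None]:
    r,P=cloud('wrist'); save('w_seat.png',r); np.savez('/tmp/wseat',r=r,P=P)
def go(seq):
    for c in seq:
        q[5]=q0+c; robot.set_joints(q); robot.sleep(.1); s=robot.sense(); print(round(c,3),round(s['joints'][5]-q0,4),round(s['wrist_torque'][2],3))
s=robot.sense(); print(s['joints'][5]-q0,s['wrist_torque'][2])
go(np.arange(1.295,1.235,-.01)); print(); go(np.arange(1.25,1.296,.01)); print(robot.sense()['time'])
E
```

```text
1.3016935405971262 0.558424994252852
1.295 1.293 0.218
1.285 1.2832 0.053
1.275 1.2732 0.038
1.265 1.2632 0.074
1.255 1.2532 0.029
1.245 1.2432 0.031

1.25 1.2482 -0.042
1.26 1.2582 0.032
1.27 1.2682 0.005
1.28 1.2783 0.03
1.29 1.2883 0.048
20.0333
```

View pics/w_seat.png

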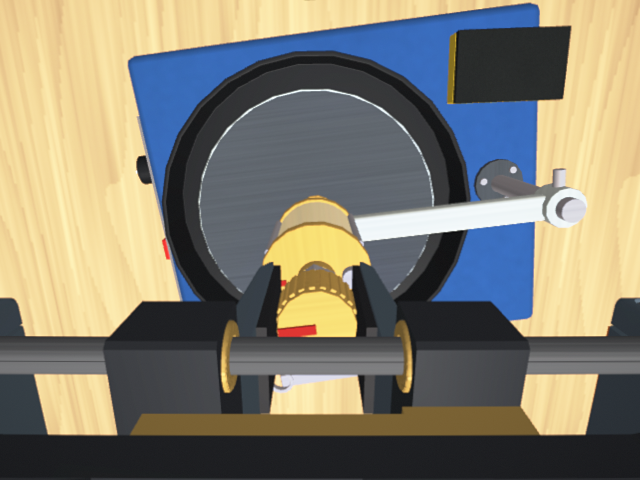

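Wrist view at the seat: the red line at (296,331) hasn't moved relative to the fingers, so there was no slip. It is parallel to the feeder's axis and its mark at (283,284). The needle makes contact at 1.289 rad of clockwise turn, so I'll back off π/2 from there.

```bash
python3 - <<'E'
from h import *
q0=-1.29805341; q=np.array(robot.sense()['joints']); q[5]=q0+1.29
tgt=1.289-np.pi/2+.0017
for c in np.linspace(1.29,tgt,9)[1:]:
    q[5]=q0+c; robot.set_joints(q)
robot.sleep(.4); s=robot.sense(); print(s['time'],s['joints'][5]-q0,1.289-(s['joints'][5]-q0),s['tool_pos'],s['wrist_force'],s['wrist_torque'],s['width'])
from scipy.optimize import least_squares
cap=np.array([.5101,.0182]); lat=np.array([-np.sin(.1103),np.cos(.1103)])
for n in("wrist","side"):
    r,P=cloud(n); save(n+'2.png',r if n=="wrist" else cv2.resize(r[200:300,240:400],None,fx=5,fy=5,interpolation=2)); Z=P[...,2]
    near=np.hypot(P[...,0]-.51,P[...,1]-.018)<.04
    for nm,lo,hi,rad in(('screw',.275,.295,.016),('capside',.228,.244,.029),('res',.18,.225,.0265)):
        p=P[near&(Z>lo)&(Z<hi)][:,:2]
        if len(p)>20:
            o=least_squares(lambda c:np.hypot(*(p-c).T)-rad,cap,loss='soft_l1',f_scale=.001); print(n,nm,len(p),(o.x-cap).round(4),'lat',((o.x-cap)@lat).round(4))
E
```

```text
22.9 -0.27195652660709 1.56095652660709 [0.51005002 0.01843595 0.27091144] [-7.62054703 -2.50851963  3.57331284] [-0.53353355  1.40431632  0.05543277] 0.3444901200403786
wrist screw 2622 [-0.0012  0.002 ] lat 0.0021
wrist capside 311 [0.0006 0.002 ] lat 0.002
wrist res 1122 [0.0007 0.0023] lat 0.0022
side screw 107 [-0.0037 -0.0101] lat -0.0096
side capside 84 [-0.      0.0025] lat 0.0025
side res 258 [-0.0007  0.0009] lat 0.0009
```

View pics/wrist2.png

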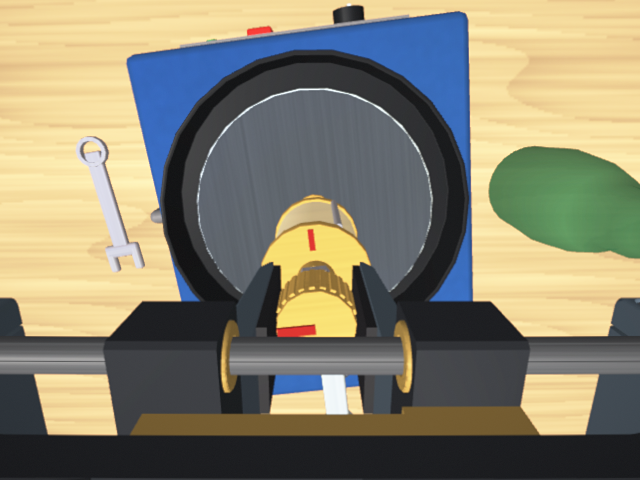

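View pics/side2.png

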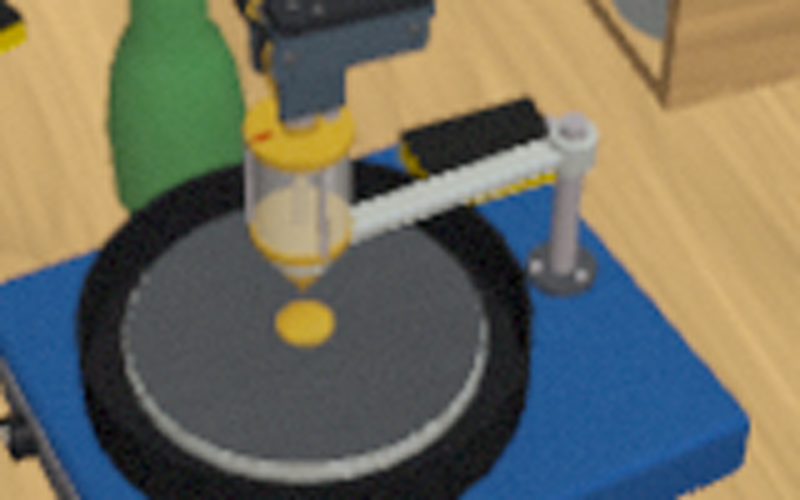

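Side crop: nozzle tip at (303,290), cap at (305,323), so it is over the cap. The fits suggest it is about 2 mm too far in +y, and the turn is 0.01 rad short. I'll trim both and re-check.

```bash
python3 - <<'E'
from h import *
from scipy.optimize import least_squares
cap=np.array([.5101,.0182]); lat=np.array([-np.sin(.1103),np.cos(.1103)])
print('side crop expected', [(proj("side",np.array([*cap,h]))[0]-[240,200])*5 for h in(.104,.126,.246)])
yaw=lambda s:np.arctan2(s['tcp_rot'][1][1],s['tcp_rot'][0][1])
s=robot.sense(); print('yaw',yaw(s)); p=np.array(s['tool_pos']); p[:2]-=.0015*lat; p[2]=.271
cmd=1.572
robot.movel(p,feed=.03,ori=R(cmd)); robot.sleep(.3); y=yaw(robot.sense()); print(y)
if abs(y-1.572)>.003:
    robot.movel(p,feed=.03,ori=R(cmd+1.572-y)); robot.sleep(.3)
s=robot.sense(); print(s['time'],'yaw',yaw(s),s['joints'],s['tool_pos'],s['wrist_force'],s['wrist_torque'],s['width'])
for n in("wrist","side"):
    r,P=cloud(n); save(n+'3.png',r); Z=P[...,2]; near=np.hypot(P[...,0]-.51,P[...,1]-.018)<.04
    for nm,lo,hi,rad in(('screw',.275,.295,.016),('capside',.228,.244,.029),('res',.18,.225,.0265)):
        q=P[near&(Z>lo)&(Z<hi)][:,:2]
        if len(q)>20:
            o=least_squares(lambda c:np.hypot(*(q-c).T)-rad,cap,loss='soft_l1',f_scale=.001); print(n,nm,len(q),'lat',((o.x-cap)@lat).round(4))
E
```

```text
side crop expected [array([301.34747456, 315.69844485]), array([300.70928407, 288.3337469 ]), array([297.00377042, 126.15719776])]
yaw 1.5593745108517514
1.5711380208974681
23.55 yaw 1.5711380208974681 [-1.23853204e-02  3.52429154e-03  2.07382966e+00  1.73331995e-04
  1.06449481e+00 -1.58360744e+00] [0.51009841 0.01702448 0.27093942] [-3.33070645  0.73901939 -0.16554779] [ 0.15367071  0.69219389 -0.08541976] 0.33978417167753605
wrist screw 2632 lat 0.0007
wrist capside 320 lat 0.0006
wrist res 1129 lat 0.0009
side screw 104 lat -0.0116
side capside 89 lat 0.0008
side res 259 lat -0.0005
```

```bash
python3 - <<'E'
from station import robot
robot.close_job()
E
```

```text
the job is handed in; nothing more can be done
```

The drip feed is set: the nozzle stands over the brass cap, and the needle is a quarter turn open. The gripper is still holding the thumbscrew at 35 N. I handed the job in at about 23.7 s of the 61 s allowed.

- **Swing:** I gripped the thumbscrew and carried the feeder in by 0.61 rad, turning the wrist with it. After a final 1.5 mm trim, the reservoir fits put the nozzle within about 1 mm sideways of the cap's centre (calibration is good to about 2 mm).
- **Needle:** I turned it clockwise until a firm stop at 1.289 rad, where the torque jumped to 0.54 N m. The red line had not moved relative to the fingers, so the grip did not slip. I then backed off about 1.57 rad. The last wrist reading puts it at 1.573 rad, with an uncertainty of about 0.01 rad.
- **Checks that disagreed:**
  - After backing off, the turn first read about 0.01 rad short and the nozzle about 2 mm off. I corrected both in the trim.
  - The side camera's fit of the thumbscrew gave about −10 mm. I ignored it because the gripper hides most of the screw from that camera and every other fit agreed.
- **Bystanders:** I saw no contact with the other items on the bench. I did not measure their positions again at the end.

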